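# Check the moisture of a chair rail with a cordless probe

### The job

Switch the yellow moisture meter on by turning its black selector knob clockwise until it clicks over to the green tick, then take the orange cordless probe out of its black block and hold its brass tip on the centre of the red ring on the sloping wooden rail, with the probe square to the wood's face and pressed lightly, so that the spring tip is pushed about halfway in. Keep it held there steadily for a second to take the reading and finish while still holding it so; do not let go or put it down. Press gently, never hard, and leave the glue bottle, tin, offcut and screwdriver where they are.

Things in the scene. Friction and masses are not known exactly. Their poses are not given: they have to be found in the camera images.
- selector (a joint): the selector knob of the meter, rad: 0 to 0.12 at the start (off, its white pointer at the white tick), grows clockwise seen from above, 1.25 at its end stop (on, pointer at the green tick). A spring ball detent stands between, felt from about 0.14 to 1.06 rad: up to about 0.1 N m against the turn, its top at 0.6; let go before it the knob springs back, past it it clicks on to about 1.05 by itself; elsewhere the knob turns with slight friction and stays where it is left
- selector_grip (a point): point on the upright axis of the knob at mid-height of its grip bar, 81 mm above the bench (knob top 90 mm; the console's top is at 50 mm). Black bar 42 mm long, 14 mm thick, 32 mm tall above a flange of 44 mm diameter whose top is 21 mm below this point; the bar lies along this point's x axis, which turns with the knob; z is up
- console: yellow box of the moisture meter, fixed to the bench, 150 (x) by 110 (y) by 50 mm high, green display on its +x half, knob axis at x = -35 mm, y = 0; origin at the centre of its underside
- stand: black block fixed to the bench, 70 by 70 mm, 65 mm high, with a 19 mm upright through hole in its middle in which the probe stands; origin at the centre of its underside
- probe: cordless probe, 0.1 to 0.2 kg, loose: orange square handle 28 by 28 mm, 90 mm long (z = 0 to 90 mm), below it a steel shank of 16 mm diameter and 45 mm (z = -45 to 0), then the brass spring tip. Origin at the centre of the handle's lower end, which rests on the block's top at the start; z runs along the probe from tip to handle, x and y are square to the handle's flats. At the start it stands upright, its tip 57 mm deep in the hole
- probe_tip (a joint): how far the brass spring tip is pushed into the shank, m: 0 free, 0.010 at its stop; it takes 1.2 N to start and 0.6 N more per mm (4.2 N at 5 mm, 7.2 N at the stop)
- tip_end (a point): outer end of the brass tip, a ball end of 8 mm diameter; it lies on the probe's axis at z = -57 mm in the probe's frame when free, and moves towards the handle as it is pushed in
- rail: pale wooden chair rail fixed in its plywood cradle, 78 (x) by 260 (y) by 34 mm (z); origin at the centre of its underside; its z axis is square to the marked upper face, which slopes 20 degrees (lower towards the rail's -x edge)
- mark (a point): centre of the red ring on the rail's upper face (ring 34 mm outside, 20 mm inside diameter, with a small red dot in its centre), at x = 0, y = 50 mm, z = 34 mm in the rail's frame; axes as the rail's
- cradle: plywood cradle of the rail, fixed to the bench, 140 by 200 mm; origin at the centre of its underside, z up
- glue: loose white glue bottle, 60 mm diameter, 160 mm tall, origin at the centre of its underside; leave it alone
- tin: loose tin with a red label, 84 mm diameter, 90 mm tall, origin at the centre of its underside; leave it alone
- offcut: loose pale wooden offcut, 50 by 120 by 30 mm high, origin at the centre of its underside; leave it alone
- screwdriver: loose red screwdriver lying along its x axis, 200 mm long, 26 mm thick, origin at mid-length on its underside; leave it alone
Mind the look-alikes: they are no part of the job. There is more than one size of the probe; the job needs the larger. Of the things that look like the console, the smaller one is meant.

How it is judged:
On the way, in this order (a step that is already met when the one before it is completed fails the run):
1. the selector is turned past its click to the green tick, while the probe still stands in its block (value of joint selector above 0.85 rad and horizontal distance between probe and stand below 0.006 m and height (world z) of probe below 0.075 m), for 0.2 s.
2. the probe is drawn out of its block in the gripper (z of tip_end in the frame of stand above 0.067 m and contact force between the fingers and probe above 1 N), for 0.1 s.
3. the probe is held lightly and squarely on the red ring for a second (value of joint selector above 0.85 rad and distance between tip_end and mark below 0.01 m and angle between the z axis of probe and the z axis of rail, either way round below 0.14 rad and value of joint probe_tip between 0.002 and 0.0085 m and contact force between probe and rail between 1.5 and 8 N and contact force between the fingers and probe above 1 N), for 1 s.
At the end, for the whole second after the job is handed in: Selector past its click (over 0.85 rad); probe still held in the fingers and at rest, carried by nothing else; its tip within 10 mm of the ring's centre, its axis within 8 degrees of square to the rail's face, the spring tip pushed in 2 to 8.5 mm (1.5 to 8 N on the wood) (all of step 3 and contact force between probe and stand below 0.1 N and linear speed of probe below 0.02 m/s); the arm keeps its last pose, push and grip.
It fails at once if the probe is pressed hard on the rail (over 15 N) (contact force between probe and rail above 15 N).
It fails at once if a bystander is moved by more than 25 mm (distance of any of glue, tin, offcut, screwdriver from where it was at the start of the episode above 0.025 m).
It also fails if it takes over 58 s, if anything falls off the work surface, if the arm or the gripper's body presses on something with over 40 N, if the wrist force passes 120 N, or if a joint passes its speed limit or range.

### The arm

A 6-joint arm with a two-finger parallel gripper is mounted at the origin on the work surface. World frame = base frame: x ahead of the robot, y to its left, z up, the work surface at z = 0. Lengths are in m, angles in rad, forces in N, time in s.
With the tool pointing down it reaches from about 0.35 to 0.975 m from the base axis. Payload 4.9 kg.
Tool frame: the origin (TCP) lies midway between the tips of the shut fingers; the grasp point (between the pads) lies 19 mm behind it; z points along the fingers, y is the line along which they close (so a half turn about z gives the same grasp; the last joint's range is limited). The gripper opens to 85 mm and grips with 20 to 120 N. Pads are 22 mm wide; open, the fingers measure 114 mm over their backs; the gripper's body (76 mm by 85 mm) begins 54 mm behind the grasp point. The pads swing forward as they close: fully open they stand 13 mm farther back than shut.
Start: joints at [1.147, 0.053, 1.613, -0, 1.476, -0.119], TCP at [0.188, 0.596, 0.231] pointing down, gripper open.
Joint ranges: [-3.01, 3.01], [-1.01, 2.22], [0.06, 2.58], [-1.02, 4.17], [0.09, 2.62], [-3.14, 3.14]. Speed limits (rad/s): [2.57, 2.57, 3.14, 3.14, 3.14, 3.14].

### API

Orientations are given as [roll, pitch, yaw] about the fixed x, y, z axes, in that order (R = Rz(yaw) Ry(pitch) Rx(roll)).
In Python, from cell import ctrl gives the robot as it stands. The module is installed in compiled form; this text tells all that it offers.
- The arm moves only by the tool move_arm, never from a script. Its argument "increments" is a list of rows, each a list of 7 numbers: the shift along the tool's x, y, z in m, then the turn, a rotation vector about the tool's x, y, z in degrees, then the opening, from 0 (shut) to 1 (fully open). A call has 1 to 12 rows; each row shifts and turns the commanded pose from where the row before left it, along the tool's axes as they then stand; what a row does not reach is not made up. A row lasts 1/8 s, in which the tool goes at most 62.5 mm and 10.7 degrees, less where a joint would pass 70% of its speed; a pose out of reach is approached as far as the arm can. A call is refused whole if a number of a shift passes 0.0625 or a number of a turn 10.7, either way. A call with a gripper value outside its range is refused whole. The fingers move at their own pace and stop on an object; the grip force is fixed at half the most. Time passes only in rows, so rows that do not move let the fingers close. It gives the time, the measured TCP pose, the force, the opening and the grip force at its end, in the units of the state.
- ctrl.state(): the state, without advancing time (a new reading comes with each control period).
- ctrl.capture(name): name is "side" or "top" or "wrist"; returns the picture (420x560x3 uint8, blue, green, red); there is no depth.
- ctrl.get_calibration(name): a dict with "intrinsics" (3x3 intrinsics, pixels), "dist" ([k1, k2, p1, p2, k3] as OpenCV has them; the pictures are not rectified), "R" (3x3) and "t" (3): a world point X has camera coordinates R X + t; the wrist camera has in their place "T_tool_cam" (4x4, takes a point from camera to tool coordinates, whose origin is the TCP and whose axes are the flange's). Camera axes: x right, y down, z forward; pixel columns grow to the right and rows downward; lengths in m; the calibration is good to about 2 mm. A picture is of the moment at which its call begins: read the wrist's pose just before it. get_calibration takes no time and is no camera call.
- ctrl.finish_job(): hands the job in; it is judged then, once.
The state is a dict: "t": time; "q": joint angles; "joint_vel": joint speeds; "effort": joint torques, N m; "eef_pos": TCP position; "eef_rot": TCP orientation; "contact_force": force on the tool from outside, world axes, zero at the start; "moment": the same for the moment, N m; "width": finger opening in m; "grip_force": force on a finger pad.
Only numpy, scipy, OpenCV 4.12 (cv2) and the standard library are available. Lean on these libraries where they do the work, as an engineer would, in place of code of your own. Each camera call takes 0.05 s, during which the arm holds its last target. There are 200 camera calls.

## Working session

There is one attempt and no reset: what is moved stays moved. The work goes in short steps, Python scripts to look and compute and a tool call to move; the robot and the scene stay as the last step left them, time stands still between calls to the robot, and variables do not carry over. Pictures are saved under pics/ and viewed, at most 10 in all, crops included, and the job is handed in when it is done.

Besides the shell and the picture viewer there is one more tool, called as name([rows], argument=value, ...), one row to a line, values as JSON. move_arm: Moves the arm, as the interface text tells. Its arguments: {"type":"object","properties":{"increments":{"type":"array"}},"required":["increments"]}

```bash
mkdir -p pics; python3 - <<'E'
from cell import ctrl
import cv2,numpy as np
for n in ("side","top"):
    cv2.imwrite(f"pics/{n}0.png",ctrl.capture(n))
    c=ctrl.get_calibration(n); print(n,np.round(c["intrinsics"],1).tolist(),np.round(c["dist"],4),np.round(-c["R"].T@c["t"],3))
print(ctrl.get_calibration("wrist"))
print(ctrl.state())
E
```

```text
side [[487.4, 0.0, 277.2], [0.0, 487.4, 211.8], [0.0, 0.0, 1.0]] [-0.0099  0.      0.      0.      0.    ] [0.066 0.906 0.908]
top [[459.6, 0.0, 277.5], [0.0, 459.6, 212.7], [0.0, 0.0, 1.0]] [0.01 0.   0.   0.   0.  ] [ 0.411 -0.091  1.568]
{'intrinsics': array([[362.61501892,   0.        , 279.2961694 ],
       [  0.        , 362.61501892, 206.31363731],
       [  0.        ,   0.        ,   1.        ]]), 'dist': array([-0.03454521,  0.        ,  0.        ,  0.        ,  0.        ]), 'T_tool_cam': array([[ 2.81100702e-04, -9.58035437e-01, -2.86649651e-01,
         7.31461477e-02],
       [ 9.99999889e-01,  1.60959015e-04,  4.42687545e-04,
        -2.77070243e-04],
       [-3.77971510e-04, -2.86649744e-01,  9.58035376e-01,
        -1.42854219e-01],
       [ 0.00000000e+00,  0.00000000e+00,  0.00000000e+00,
         1.00000000e+00]])}
{'t': 0.1, 'q': array([ 1.14698887e+00,  5.32901830e-02,  1.61416242e+00,  5.04557730e-05,
        1.47600406e+00, -1.18973583e-01]), 'joint_vel': array([ 0.00127841, -0.00096783, -0.00475114,  0.00046436,  0.00076366,
        0.00047559]), 'effort': array([-1.86866496e-04, -3.94902277e+01, -3.71363282e+01, -1.34017832e-04,
        3.99437413e-03, -2.00754749e-05]), 'eef_pos': array([0.18732042, 0.59567585, 0.23018294]), 'eef_rot': array([-3.13974778e+00, -2.71110140e-04,  2.83675371e+00]), 'contact_force': array([ 0.09866898,  0.21538439, -0.2516578 ]), 'moment': array([ 0.02941346, -0.03608387,  0.04936633]), 'grip_force': 0.0, 'width': 0.08550027701852313}
```

View pics/top0.png

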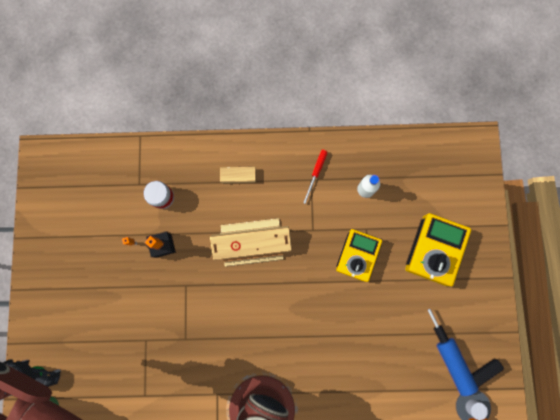

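View pics/side0.png

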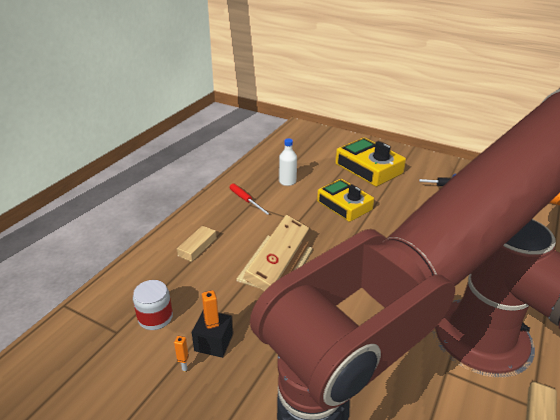

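The top view shows the smaller console at about (359,255) with its knob at (358,265), the rail's ring at (236,246), and the block with the large probe at (158,243). The small look-alike probe is at (127,241). The tin is at (157,194), offcut at (238,174), screwdriver at (316,175) and glue at (369,186).

```bash
cat > h.py <<'E'
from cell import ctrl
import cv2,numpy as np
from scipy.spatial.transform import Rotation as Rot
def tool():
    s=ctrl.state(); return Rot.from_euler("xyz",s["eef_rot"]).as_matrix(),np.array(s["eef_pos"])
def ray(n,uv,T=None):
    c=ctrl.get_calibration(n)
    p=cv2.undistortPoints(np.array([[uv]],float),c["intrinsics"],c["dist"])[0,0]
    d=np.array([p[0],p[1],1.])
    if n=="wrist":
        R,t=T; M=c["T_tool_cam"]; return R@M[:3,3]+t, R@M[:3,:3]@d
    R=np.array(c["R"]); return -R.T@np.array(c["t"]).ravel(), R.T@d
def plane(n,uv,z,T=None):
    o,d=ray(n,uv,T); return o+d*(z-o[2])/d[2]
def tri(rs):
    A=0;b=0
    for o,d in rs:
        d=d/np.linalg.norm(d); P=np.eye(3)-np.outer(d,d); A=A+P; b=b+P@o
    return np.linalg.solve(A,b)
def proj(n,X,T=None):
    c=ctrl.get_calibration(n)
    if n=="wrist":
        R,t=T; M=c["T_tool_cam"]; Xc=(R.T@(np.array(X)-t)-M[:3,3])@M[:3,:3]
    else: Xc=np.array(c["R"])@np.array(X)+np.array(c["t"]).ravel()
    return cv2.projectPoints(Xc.reshape(1,1,3),np.zeros(3),np.zeros(3),c["intrinsics"],c["dist"])[0].ravel()
E
python3 - <<'E'
from h import *
im=cv2.imread("pics/top0.png"); hsv=cv2.cvtColor(im,cv2.COLOR_BGR2HSV)
def blobs(lo,hi,n):
    m=cv2.inRange(hsv,lo,hi); k,l,s,c=cv2.connectedComponentsWithStats(m)
    for i in range(1,k):
        if s[i,4]>8: print(n,s[i].tolist(),np.round(c[i],1))
    return l
blobs((24,180,120),(34,255,255),"yellow"); blobs((5,200,150),(14,255,255),"orange"); blobs((40,100,50),(85,255,200),"green")
blobs((0,150,120),(4,255,255),"red");blobs((174,150,120),(180,255,255),"red2")
m=cv2.inRange(hsv,(24,150,80),(34,255,255)); 
cs=cv2.findContours(m,cv2.RETR_EXTERNAL,cv2.CHAIN_APPROX_NONE)[0]
for c in cs:
    if len(c)>40:
        r=cv2.minAreaRect(c); print(r,[np.round(plane("top",p,.05),3).tolist() for p in cv2.boxPoints(r)])
print("ring",plane("top",(236,246),.08),"knob",plane("top",(358,265),.09),"stand",plane("top",(160,244),.06))
a=cv2.resize(im[215:295,325:395],None,fx=5,fy=5,interpolation=cv2.INTER_CUBIC); b=cv2.resize(im[215:295,205:295],None,fx=5,fy=5,interpolation=cv2.INTER_CUBIC)
cv2.imwrite("pics/crop.png",np.hstack([a,b])[:, :800])
E
```

```text
yellow [409, 214, 61, 71, 1072] [434.4 252.1]
yellow [337, 230, 44, 51, 524] [355.2 258.6]
orange [122, 237, 7, 5, 16] [125.  238.9]
green [430, 220, 34, 25, 504] [446.4 232.3]
green [352, 235, 24, 17, 261] [363.8 243. ]
green [33, 367, 11, 2, 17] [ 38.5 367.4]
green [51, 397, 6, 5, 19] [ 53.2 399. ]
red [312, 150, 15, 27, 176] [319.3 162.8]
((358.7561950683594, 255.1170196533203), (32.51112747192383, 43.577659606933594), 19.358993530273438) [[0.439, -0.254, 0.05], [0.572, -0.307, 0.05], [0.534, -0.406, 0.05], [0.402, -0.352, 0.05]]
((439.15545654296875, 249.0428466796875), (45.53976821899414, 60.498775482177734), 18.778032302856445) [[0.433, -0.487, 0.05], [0.62, -0.563, 0.05], [0.568, -0.7, 0.05], [0.383, -0.622, 0.05]]
ring [0.5236522  0.07012434 0.08      ] knob [ 0.45299692 -0.31977972  0.09      ] stand [0.53787776 0.32331221 0.06      ]
```

View pics/crop.png

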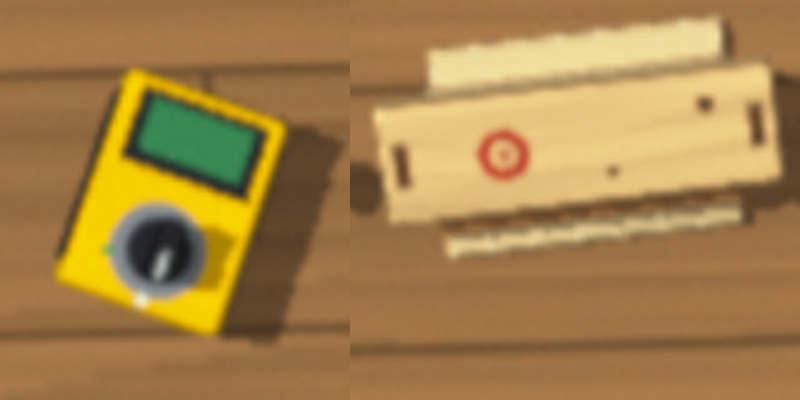

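White tick sits at crop (141,300), green at (108,250), and the pointer is near white: bar roughly along world yaw 155–158°. I'll move over the knob for a wrist look.

move_arm([
  [-0.044, -0.038, -0.004, 0, 0, 0, 1],
  [-0.044, -0.038, -0.004, 0, 0, 0, 1],
  [-0.044, -0.038, -0.004, 0, 0, 0, 1],
  [-0.044, -0.038, -0.004, 0, 0, 0, 1],
  [-0.044, -0.038, -0.004, 0, 0, 0, 1],
  [-0.044, -0.038, -0.004, 0, 0, 0, 1],
  [-0.044, -0.038, -0.004, 0, 0, 0, 1],
  [-0.044, -0.038, -0.004, 0, 0, 0, 1],
  [-0.019, -0.053, 0, 0, 0, 0, 1],
  [-0.019, -0.053, 0, 0, 0, 0, 1],
  [-0.019, -0.053, 0, 0, 0, 0, 1],
  [-0.019, -0.053, 0, 0, 0, 0, 1],
])

```text
t: 1.6
eef_pos: [0.4405, -0.0262, 0.263]
eef_rot: [3.142, 0.0, 2.837]
contact_force: [1.1, 0.5, 0.1]
width: 0.0854
grip_force: 0.0
```

move_arm([
  [-0.019, -0.053, 0, 0, 0, 0, 1],
  [-0.019, -0.053, 0, 0, 0, 0, 1],
  [-0.019, -0.053, 0, 0, 0, 0, 1],
  [-0.019, -0.053, 0, 0, 0, 0, 1],
  [-0.019, -0.053, 0, 0, 0, 0, 1],
  [0, 0, 0, 0, 0, 0, 1],
  [0, 0, 0, 0, 0, 0, 1],
])

```text
t: 2.48
eef_pos: [0.4518, -0.3055, 0.2626]
eef_rot: [3.141, -0.001, 2.836]
contact_force: [0.2, -0.3, 1.2]
width: 0.0855
grip_force: 0.0
```

```bash
python3 - <<'E'
from h import *
T=tool(); im=ctrl.capture("wrist"); cv2.imwrite("pics/w1.png",im); np.savez("w1",R=T[0],t=T[1]); s=ctrl.state(); print(s["eef_pos"],s["eef_rot"],s["q"],s["contact_force"])
E
```

```text
[ 0.45197911 -0.3049849   0.26290065] [ 3.14096156e+00 -6.90711483e-04  2.83742823e+00] [-7.30252931e-01 -1.54877967e-01  1.76052927e+00  2.89355351e-04
  1.53683115e+00 -1.99689457e+00] [ 0.02612836 -0.35680872 -0.41256083]
```

View pics/w1.png

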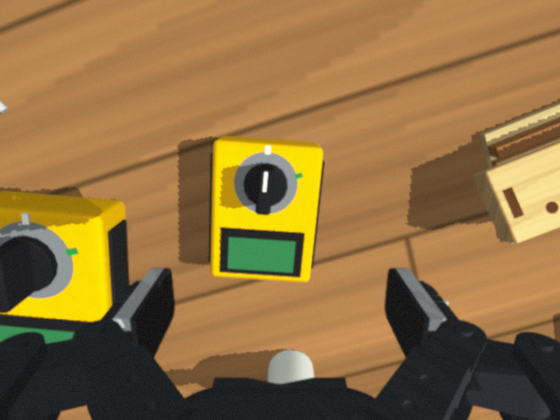

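The wrist view shows the small console with its knob flange centred near (266,183), white pointer (265,182), white tick (268,150) and green tick (298,176).

```bash
python3 - <<'E'
from h import *
d=np.load("w1.npz"); T=(d["R"],d["t"]); im=cv2.imread("pics/w1.png"); hsv=cv2.cvtColor(im,cv2.COLOR_BGR2HSV)
W=lambda u,z: plane("wrist",u,z,T)
m=cv2.inRange(hsv,(24,150,190),(34,255,255)); m[:,:190]=0
k,l,s,c=cv2.connectedComponentsWithStats(m); i=1+np.argmax(s[1:,4])
cn=max(cv2.findContours((l==i).astype(np.uint8),cv2.RETR_EXTERNAL,cv2.CHAIN_APPROX_NONE)[0],key=len)
P=np.array([W(p,.05)[:2]*1000 for p in cn[:,0].astype(float)],np.float32); print("console mm",cv2.minAreaRect(P))
h=np.indices(m.shape); roi=(abs(h[1]-266)<34)&(abs(h[0]-183)<34)
g=((hsv[...,1]<60)&(hsv[...,2]>90)&(hsv[...,2]<215)&roi).astype(np.uint8)
g=cv2.morphologyEx(g,cv2.MORPH_OPEN,np.ones((3,3)))
cg=max(cv2.findContours(g,cv2.RETR_EXTERNAL,cv2.CHAIN_APPROX_NONE)[0],key=len)
G=np.array([W(p,.06)[:2]*1000 for p in cg[:,0].astype(float)],np.float32); print("flange",cv2.minEnclosingCircle(cv2.convexHull(G)),cv2.fitEllipse(cv2.convexHull(G)))
wm=((hsv[...,1]<50)&(hsv[...,2]>220)&roi).astype(np.uint8)
k,l,s,c=cv2.connectedComponentsWithStats(wm)
for j in range(1,k):
    if s[j,4]>6:
        print(s[j],c[j],W(c[j],.09),W(c[j],.05))
        pts=np.array([W(p[::-1],.09)[:2]*1000 for p in np.argwhere(l==j).astype(float)]); q=cv2.fitLine(pts.astype(np.float32),2,0,.01,.01).ravel(); print("line deg",np.degrees(np.arctan2(q[1],q[0])))
bk=((hsv[...,2]<70)&roi).astype(np.uint8); bk[222:]=0
k,l,s,c=cv2.connectedComponentsWithStats(bk); j=1+np.argmax(s[1:,4]);print("black",s[j],c[j])
E
```

```text
console mm ((487.2462463378906, -332.367919921875), (105.20063781738281, 145.74757385253906), 68.36568450927734)
flange ((454.0225524902344, -320.36456298828125), 30.315000534057617) ((453.9677429199219, -320.40692138671875), (60.02370834350586, 60.493309020996094), 136.73611450195312)
[265 150   6   5  24] [267.5        151.79166667] [ 0.42158463 -0.30669269  0.09      ] [ 0.42659306 -0.3095756   0.05      ]
line deg 80.33331
[263 172   5  20  64] [264.8125   181.421875] [ 0.44594291 -0.31711802  0.09      ] [ 0.4540388  -0.32132237  0.05      ]
line deg -23.133427
black [ 243  164   44   50 1417] [264.36485533 186.6365561 ]
```

move_arm([
  [-0.008, -0.014, 0.03, 0, 0, 5.5, 0.6],
  [0, 0, 0.05, 0, 0, 0, 0.5],
  [0, 0, 0.05, 0, 0, 0, 0.5],
  [0, 0, 0.04, 0, 0, 0, 0.5],
  [0, 0, 0.015, 0, 0, 0, 0.5],
  [0, 0, 0.007, 0, 0, 0, 0.5],
  [0, 0, 0.004, 0, 0, 0, 0.5],
  [0, 0, 0, 0, 0, 0, 0.5],
])

```text
t: 3.52
eef_pos: [0.4563, -0.3221, 0.0687]
eef_rot: [-3.141, 0.002, 2.741]
contact_force: [-0.6, -0.4, -0.4]
width: 0.0426
grip_force: 0.0
```

move_arm([
  [0, 0, 0, 0, 0, 0, 0],
  [0, 0, 0, 0, 0, 0, 0],
  [0, 0, 0, 0, 0, 0, 0],
  [0, 0, 0, 0, 0, 0, 0],
  [0, 0, 0, 0, 0, 0, 0],
])

```text
t: 4.15
eef_pos: [0.4562, -0.3216, 0.0685]
eef_rot: [3.141, 0.001, 2.741]
contact_force: [-0.7, 3.6, 5.0]
width: 0.0126
grip_force: 59.8
```

move_arm([
  [0, 0, 0, 0, 0, 8, 0],
  [0, 0, 0, 0, 0, 8, 0],
  [0, 0, 0, 0, 0, 8, 0],
  [0, 0, 0, 0, 0, 8, 0],
  [0, 0, 0, 0, 0, 8, 0],
  [0, 0, 0, 0, 0, 8, 0],
  [0, 0, 0, 0, 0, 8, 0],
  [0, 0, 0, 0, 0, 8, 0],
  [0, 0, 0, 0, 0, 0, 0],
  [0, 0, 0, 0, 0, 0, 0],
  [0, 0, 0, 0, 0, 0, 0],
])

```text
t: 5.52
eef_pos: [0.4561, -0.3215, 0.0684]
eef_rot: [3.14, -0.0, 1.624]
contact_force: [0.1, 2.4, 5.2]
width: 0.0126
grip_force: 59.9
```

move_arm([
  [0, 0, 0, 0, 0, 0, 0.6],
  [0, 0, 0, 0, 0, 0, 0.6],
  [0, 0, 0, 0, 0, 0, 0.6],
  [0, 0, -0.02, 0, 0, 0, 0.6],
  [0, 0, -0.06, 0, 0, 0, 0.8],
  [0, 0, -0.06, 0, 0, 0, 1],
  [0, 0, -0.06, 0, 0, 0, 1],
  [0, 0, 0, 0, 0, 0, 1],
  [0, 0, 0, 0, 0, 0, 1],
])

```text
t: 6.65
eef_pos: [0.4555, -0.3216, 0.2683]
eef_rot: [3.141, 0.001, 1.624]
contact_force: [-0.6, -0.1, -1.2]
width: 0.0855
grip_force: 0.0
```

```bash
python3 - <<'E'
from h import *
T=tool(); im=ctrl.capture("wrist"); cv2.imwrite("pics/w2.png",im); np.savez("w2",R=T[0],t=T[1]); s=ctrl.state(); print(s["eef_pos"],s["eef_rot"],s["q"],s["contact_force"])
E
```

```text
[ 0.45503201 -0.32114317  0.26658616] [-3.14061908e+00 -9.78188391e-04  1.62373835e+00] [-7.48195856e-01 -1.27500414e-01  1.72978314e+00 -1.84700794e-05
  1.54068991e+00 -8.01137784e-01] [ 0.94349662  0.43192484 -1.27487096]
```

View pics/w2.png

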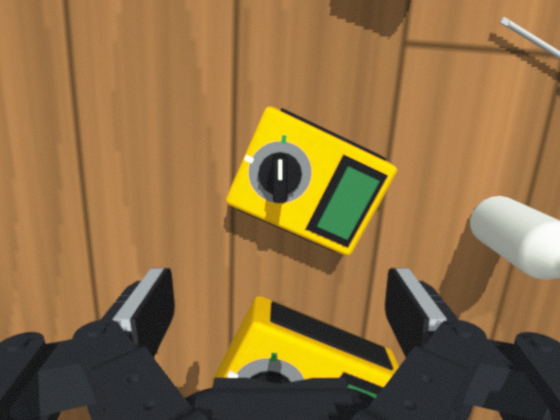

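The pointer now lies along the green-tick direction: selector is on. Now over the probe.

move_arm([
  [0.0576, 0.0105, -0.001, 0, 0, 0, 1],
  [0.0576, 0.0105, -0.001, 0, 0, 0, 1],
  [0.0576, 0.0105, -0.001, 0, 0, 0, 1],
  [0.0576, 0.0105, -0.001, 0, 0, 0, 1],
  [0.0576, 0.0105, -0.001, 0, 0, 0, 1],
  [0.0576, 0.0105, -0.001, 0, 0, 0, 1],
  [0.0576, 0.0105, -0.001, 0, 0, 0, 1],
  [0.0576, 0.0105, -0.001, 0, 0, 0, 1],
  [0.0576, 0.0105, -0.001, 0, 0, 0, 1],
  [0.0576, 0.0105, -0.001, 0, 0, 0, 1],
  [0.0576, 0.0105, -0.001, 0, 0, 0, 1],
  [0, 0, 0, 0, 0, 0, 1],
])

```text
t: 8.2
eef_pos: [0.5359, 0.3202, 0.2749]
eef_rot: [-3.136, 0.001, 1.628]
contact_force: [0.4, 0.5, -0.6]
width: 0.0852
grip_force: 0.0
```

move_arm([
  [0, 0, 0, 0, 0, 0, 1],
  [0, 0, 0, 0, 0, 0, 1],
])

```text
t: 8.45
eef_pos: [0.5371, 0.316, 0.2775]
eef_rot: [-3.14, 0.001, 1.622]
contact_force: [-0.7, 0.1, 0.5]
width: 0.0854
grip_force: 0.0
```

```bash
python3 - <<'E'
from h import *
T=tool(); im=ctrl.capture("wrist"); cv2.imwrite("pics/w3.png",im); np.savez("w3",R=T[0],t=T[1]); s=ctrl.state(); print(s["eef_pos"],s["eef_rot"],s["q"],s["contact_force"])
cv2.imwrite("pics/top1.png",ctrl.capture("top"))
E
```

```text
[0.53724204 0.31599919 0.27791802] [-3.14091927e+00  4.34748610e-04  1.62214654e+00] [ 4.12435375e-01  2.58704904e-02  1.56321739e+00 -1.68841030e-04
  1.55328832e+00  3.61088335e-01] [-0.95990557  0.36658132 -0.70946487]
```

View pics/w3.png

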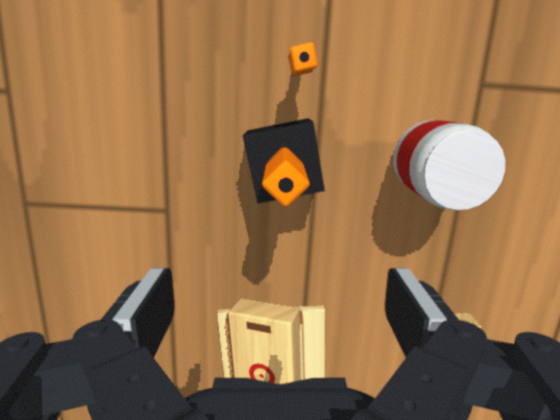

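The large probe's top face is a diamond at (286,184) over the block at (284,160). The small probe is at (304,58), and the tin at (455,165) on the right.

```bash
python3 - <<'E'
from h import *
d=np.load("w3.npz"); T=(d["R"],d["t"]); im=cv2.imread("pics/w3.png"); hsv=cv2.cvtColor(im,cv2.COLOR_BGR2HSV)
W=lambda u,z: plane("wrist",u,z,T)
roi=np.zeros(im.shape[:2],bool); roi[140:215,255:320]=1
om=roi&(hsv[...,0]<20)&(hsv[...,1]>180)
v=hsv[...,2]; print(np.percentile(v[om],[5,25,50,75,95])); print(v[150:212:4,286], v[184,255:320:4])
for th in (210,225,240):
  m=(om&(v>th)).astype(np.uint8); 
  cs=cv2.findContours(m,cv2.RETR_EXTERNAL,cv2.CHAIN_APPROX_NONE)[0]
  if not cs: continue
  cn=max(cs,key=len)
  P=np.array([W(p,.155)[:2]*1000 for p in cn[:,0].astype(float)],np.float32); print(th,cv2.minAreaRect(P))
dk=(v<60)&roi; dk[:172]=0; dk[196:]=0; dk[:,:276]=0; dk[:,297:]=0
ys,xs=np.nonzero(dk); print("dot",xs.mean(),ys.mean(),W((xs.mean(),ys.mean()),.155))
b=((v<50)&(np.indices(v.shape)[0]<210)&(abs(np.indices(v.shape)[1]-284)<60)).astype(np.uint8)
cn=max(cv2.findContours(b,cv2.RETR_EXTERNAL,cv2.CHAIN_APPROX_NONE)[0],key=len)
P=np.array([W(p,.065)[:2]*1000 for p in cn[:,0].astype(float)],np.float32); print("block",cv2.minAreaRect(P))
print("small",W((304,58),.1),W((304,58),.15)," tin",W((463,167),.09))
E
```

```text
[147. 217. 241. 253. 253.]
[231 232 234 254 254 253 253  79  40  39  40 251 252 250 139 111] [ 41  45 227 253 253 253  69  39  44  44 252 253 252 238  40  37  37]
210 ((540.0880126953125, 332.48504638671875), (31.20282554626465, 32.98795700073242), 46.8891716003418)
225 ((540.3502807617188, 332.1697082519531), (30.800094604492188, 30.932464599609375), 48.64436721801758)
240 ((540.668212890625, 328.7069091796875), (24.963228225708008, 24.772014617919922), 48.2638053894043)
dot 285.5 184.5737704918033 [0.54085635 0.32663932 0.155     ]
block ((540.203369140625, 328.778564453125), (67.92971801757812, 72.99402618408203), 13.83859920501709)
small [0.55158193 0.42164497 0.1       ] [0.54875894 0.41654409 0.15      ]  tin [0.70634949 0.33688792 0.09      ]
```

move_arm([
  [0.0108, 0.0042, 0, 0, 0, -9.1, 0.7],
  [0, 0, 0, 0, 0, -9.1, 0.7],
  [0, 0, 0, 0, 0, -9.1, 0.7],
  [0, 0, 0.03, 0, 0, -9.1, 0.7],
  [0, 0, 0.04, 0, 0, -9.0, 0.7],
  [0, 0, 0, 0, 0, 0, 0.7],
  [0, 0, 0, 0, 0, 0, 0.7],
])

```text
t: 9.43
eef_pos: [0.5416, 0.3281, 0.21]
eef_rot: [3.14, 0.001, 2.413]
contact_force: [0.2, 1.0, 0.1]
width: 0.0593
grip_force: 0.0
```

move_arm([
  [0, 0, 0.03, 0, 0, 0, 0.7],
  [0, 0, 0.03, 0, 0, 0, 0.7],
  [0, 0, 0.03, 0, 0, 0, 0.7],
  [0, 0, 0.012, 0, 0, 0, 0.7],
  [0, 0, 0, 0, 0, 0, 0.7],
  [0, 0, 0, 0, 0, 0, 0.7],
])

```text
t: 10.18
eef_pos: [0.5422, 0.3289, 0.1087]
eef_rot: [3.138, 0.001, 2.416]
contact_force: [0.0, 1.4, -0.1]
width: 0.0602
grip_force: 0.0
```

move_arm([
  [0, 0, 0, 0, 0, 0, 0.4],
  [0, 0, 0, 0, 0, 0, 0],
  [0, 0, 0, 0, 0, 0, 0],
  [0, 0, 0, 0, 0, 0, 0],
  [0, 0, 0, 0, 0, 0, 0],
])

```text
t: 10.8
eef_pos: [0.5414, 0.3285, 0.1074]
eef_rot: [3.14, 0.001, 2.416]
contact_force: [-1.8, -0.7, 5.2]
width: 0.0274
grip_force: 60.9
```

move_arm([
  [0, 0, -0.01, 0, 0, 0, 0],
  [0, 0, -0.02, 0, 0, 0, 0],
  [0, 0, -0.025, 0, 0, 0, 0],
  [0, 0, -0.025, 0, 0, 0, 0],
  [0, 0, -0.03, 0, 0, 0, 0],
  [0, 0, -0.03, 0, 0, 0, 0],
  [0, 0, 0, 0, 0, 0, 0],
  [0, 0, 0, 0, 0, 0, 0],
])

```text
t: 11.8
eef_pos: [0.5404, 0.3281, 0.2454]
eef_rot: [-3.14, -0.001, 2.416]
contact_force: [0.0, 0.5, -1.7]
width: 0.0274
grip_force: 60.3
```

```bash
python3 - <<'E'
from h import *
T=tool(); im=ctrl.capture("wrist"); cv2.imwrite("pics/w4.png",im); np.savez("w4",R=T[0],t=T[1])
sd=ctrl.capture("side"); cv2.imwrite("pics/side1.png",sd); tp=ctrl.capture("top"); cv2.imwrite("pics/top2.png",tp)
s=ctrl.state(); print(s["eef_pos"],s["eef_rot"],s["contact_force"],s["width"])
p=T[1]-T[0][:,2]*0
print([proj("side",p-np.array([0,0,h])) for h in (-.04,0,.05,.1)],proj("wrist",p+T[0][:,2]*.098,T))
cv2.imwrite("pics/c4.png",np.hstack([im[:,130:430],cv2.resize(sd[130:340,130:380],None,fx=2,fy=2)])[:600])
# ring from the wrist image w3 and from side/top views
d=np.load("w3.npz"); T3=(d["R"],d["t"])
for f,n,box,t in (("w3","wrist",(240,355,285,385),T3),("side0","side",(255,245,290,275),None),("top0","top",(225,236,248,257),None)):
    i=cv2.imread(f"pics/{f}.png").astype(int); x0,y0,x1,y1=box; r=i[y0:y1,x0:x1]
    m=((r[...,2]>1.9*r[...,1])&(r[...,2]>90)).astype(np.uint8); ys,xs=np.nonzero(m); print(f,m.sum(),xs.min()+x0,xs.max()+x0,ys.min()+y0,ys.max()+y0,(xs.min()+xs.max())/2+x0,(ys.min()+ys.max())/2+y0)
E
```

```text
[0.54003261 0.32788277 0.24410958] [-3.13837343e+00 -1.42049763e-03  2.41610372e+00] [-0.52406695  0.0796608  -1.26537384] 0.02749525609103162
[array([203.48388849, 248.23980894]), array([205.06098666, 263.4239565 ]), array([206.93112642, 281.41067276]), array([208.69738855, 298.3796142 ])] [279.59800152 207.68629991]
w3 187 249 274 364 382 261.5 373.0
side0 49 267 277 254 263 272.0 258.5
top0 32 231 239 242 250 235.0 246.0
```

View pics/c4.png

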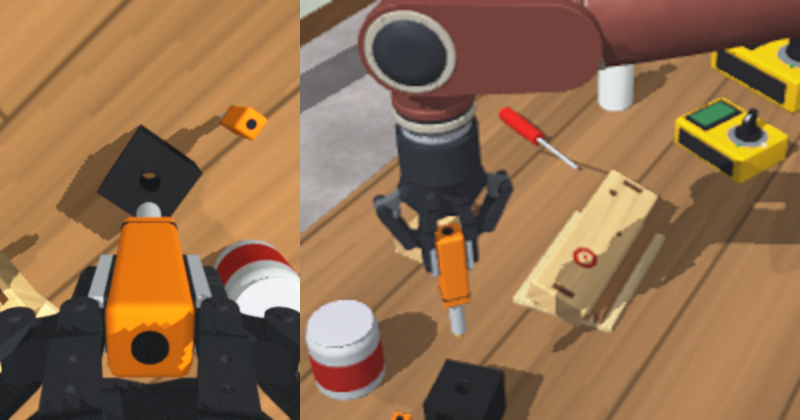

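Probe held squarely, its tip visible at w4 (280,207) as predicted. Side view has the ring at (272,258).

```bash
python3 - <<'E'
from h import *
a=ray("side",(272.3,258.5)); b=ray("top",(235.5,246)); M=tri([a,b]); print("mark",M)
for o,d in (a,b):
    d=d/np.linalg.norm(d); print("resid",np.linalg.norm((np.eye(3)-np.outer(d,d))@(M-o)))
px=lambda x,y:(205+(x-350)/5-.4,215+y/5-.4)
for (p,q,z) in (((375,108),(770,62),M[2]+.013),((388,222),(782,178),M[2]-.013)):
    P,Q=plane("top",px(*p),z),plane("top",px(*q),z); v=P-Q; print(P,Q,np.linalg.norm(v),"yaw of x axis",np.degrees(np.arctan2(v[1],v[0]))-90)
E
```

```text
mark [0.52536294 0.0733267  0.06897069]
resid 0.000910283862836998
resid 0.0009102838628368869
[0.55747875 0.15563055 0.08197069] [ 0.58116635 -0.10205212  0.08197069] 0.25876913115071215 yaw of x axis 5.252180796090087
[0.48464723 0.1514651  0.05597069] [ 0.50729605 -0.10810993  0.05597069] 0.2605612539711051 yaw of x axis 4.986625350534126
```

move_arm([
  [-0.0206, -0.0395, 0, 0, 0, 0, 0],
  [-0.0206, -0.0395, 0, 0, 0, 0, 0],
  [-0.0206, -0.0395, 0, 0, 0, 0, 0],
  [-0.0206, -0.0395, 0, 0, 0, 0, 0],
  [-0.0206, -0.0395, 0, 0, 0, 0, 0],
  [-0.0206, -0.0395, 0, 0, 0, 0, 0],
  [0, 0, 0.005, -4.85, -4.57, 0, 0],
  [0, 0, 0.01, -4.85, -4.57, 0, 0],
  [0, 0, 0.01, -4.86, -4.58, 0, 0],
  [0, 0, 0, 0, 0, 0, 0],
  [0, 0, 0, 0, 0, 0, 0],
  [0, 0, 0, 0, 0, 0, 0],
])

```text
t: 13.45
eef_pos: [0.4805, 0.0693, 0.2228]
eef_rot: [2.882, 0.237, 2.385]
contact_force: [-0.3, 1.0, -1.0]
width: 0.0275
grip_force: 60.3
```

```bash
cat > chk.py <<'E'
from h import *
import sys
k=sys.argv[1]
T=tool(); im=ctrl.capture("wrist"); cv2.imwrite(f"pics/w{k}.png",im); np.savez("w"+k,R=T[0],t=T[1])
R,t=T; mark=np.array([.5263,.0735,.069]); y=np.radians(5.1); xh=np.array([np.cos(y),np.sin(y),0]); n=np.array([0,0,np.cos(np.radians(20))])-np.sin(np.radians(20))*xh
tip=t+.0995*R[:,2]; dl=tip-mark
print("tip",tip,"gap",dl@n,"to move in tool",R.T@(-(dl-n*(dl@n))),"angle",np.degrees(np.arccos(-R[:,2]@n)))
print("tip px",proj("wrist",tip,T),"mark px",proj("wrist",mark,T)); s=ctrl.state(); print(s["eef_pos"],s["eef_rot"],s["contact_force"],s["q"],s["t"])
E
python3 chk.py 5
```

```text
tip [0.5144269  0.07235223 0.12928641] gap 0.060730351791299604 to move in tool [ 6.52274230e-03 -6.78358057e-03 -3.59894185e-06] angle 0.02369981386687805
tip px [279.51699566 206.9939016 ] mark px [271.5011658  179.14838606]
[0.48045619 0.06930581 0.22268092] [2.88240202 0.2371026  2.3852641 ] [ 0.20634658 -0.17472584 -1.36633739] [-0.03502753 -0.55210057  2.15588049  0.04581297  1.19120018 -0.89006713] 13.5
```

View pics/w5.png

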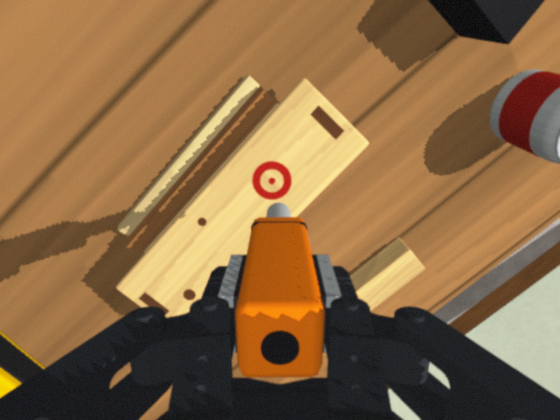

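Ring centre at (272,181) matches the prediction (271.5,179), with the tip at about (279,208). Approaching.

move_arm([
  [0.0055, -0.0067, 0.015, 0, 0, 0, 0],
  [0, 0, 0.02, 0, 0, 0, 0],
  [0, 0, 0.015, 0, 0, 0, 0],
  [0, 0, 0, 0, 0, 0, 0],
  [0, 0, 0, 0, 0, 0, 0],
  [0, 0, 0, 0, 0, 0, 0],
])

```text
t: 14.25
eef_pos: [0.4891, 0.0695, 0.1728]
eef_rot: [2.881, 0.238, 2.385]
contact_force: [0.2, -0.4, 0.3]
width: 0.0276
grip_force: 60.4
```

```bash
python3 chk.py 6; python3 -c "
import cv2;i=cv2.imread('pics/w6.png');cv2.imwrite('pics/c6.png',cv2.resize(i[150:270,200:360],None,fx=4,fy=4))"
```

```text
tip [0.52312305 0.07252185 0.07931478] gap 0.010804737053369737 to move in tool [ 8.27555201e-04  1.31130382e-04 -8.21891093e-07] angle 0.10114253925926878
tip px [279.51677292 206.99359129] mark px [279.66969527 201.59317872]
[0.48901398 0.0694842  0.17272755] [2.88148283 0.2380498  2.38495705] [-1.52277182 -0.26825937 -0.94176098] [-0.03381342 -0.48712891  2.19745371  0.04770516  1.08341112 -0.89419247] 14.3
```

View pics/c6.png

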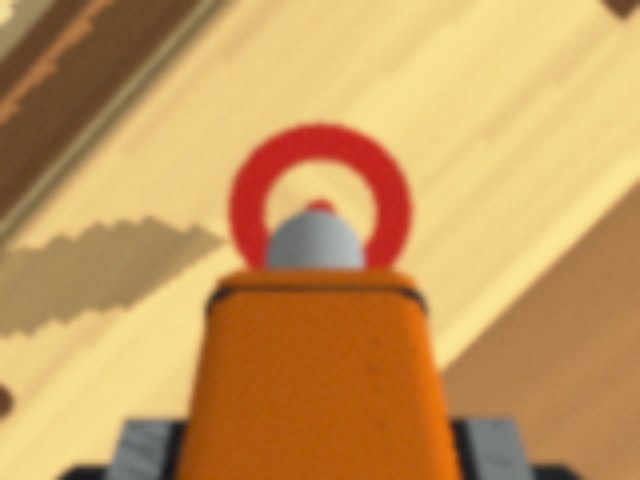

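Ring centre at (280,203), with the tip just short of it on line. Advancing with small steps, watching force.

move_arm([
  [0, 0, 0.006, 0, 0, 0, 0],
  [0, 0, 0.002, 0, 0, 0, 0],
  [0, 0, 0.001, 0, 0, 0, 0],
  [0, 0, 0.001, 0, 0, 0, 0],
  [0, 0, 0, 0, 0, 0, 0],
  [0, 0, 0, 0, 0, 0, 0],
])

```text
t: 15.05
eef_pos: [0.492, 0.0698, 0.1624]
eef_rot: [2.883, 0.237, 2.385]
contact_force: [0.6, -0.4, -0.7]
width: 0.0273
grip_force: 60.4
```

move_arm([
  [0, 0, 0.001, 0, 0, 0, 0],
  [0, 0, 0.001, 0, 0, 0, 0],
  [0, 0, 0, 0, 0, 0, 0],
  [0, 0, 0, 0, 0, 0, 0],
])

```text
t: 15.55
eef_pos: [0.4927, 0.0699, 0.1604]
eef_rot: [2.883, 0.237, 2.385]
contact_force: [-0.1, -0.1, -1.1]
width: 0.0273
grip_force: 60.4
```

move_arm([
  [0, 0, 0.001, 0, 0, 0, 0],
  [0, 0, 0.001, 0, 0, 0, 0],
  [0, 0, 0, 0, 0, 0, 0],
  [0, 0, 0, 0, 0, 0, 0],
])

```text
t: 16.05
eef_pos: [0.4934, 0.0699, 0.1587]
eef_rot: [2.882, 0.237, 2.385]
contact_force: [-0.9, -0.2, 0.3]
width: 0.0276
grip_force: 60.6
```

```bash
cat > f.py <<'E'
from h import *
F=[];P=[]
for i in range(5):
    ctrl.capture("wrist" if i else "side"); s=ctrl.state(); F.append(s["contact_force"]);P.append(s["eef_pos"])
n=-tool()[0][:,2]; F=np.array(F); print("F",F.mean(0),"along n",(F@n).round(1),(F@n).mean(),"pos",np.mean(P,0),"gap",(np.mean(P,0)-.0995*n-np.array([.5263,.0735,.069]))@n,s["t"])
cv2.imwrite("pics/wl.png",ctrl.capture("wrist"))
E
python3 f.py
```

```text
F [-1.31698544  0.10279482  0.86124465] along n [1.3 1.6 1.7 1.5 0.2] 1.2551773513103943 pos [0.49344635 0.06991436 0.15870073] gap -0.00390748186376823 16.3
```

move_arm([
  [0, 0, 0.001, 0, 0, 0, 0],
  [0, 0, 0.001, 0, 0, 0, 0],
  [0, 0, 0, 0, 0, 0, 0],
  [0, 0, 0, 0, 0, 0, 0],
])

```text
t: 16.85
eef_pos: [0.4941, 0.07, 0.1568]
eef_rot: [2.882, 0.237, 2.385]
contact_force: [-2.2, -0.2, 1.5]
width: 0.0274
grip_force: 60.8
```

```bash
python3 f.py
```

```text
F [-1.07673089 -0.57389228  1.74046451] along n [1.6 2.6 2.  1.4 2.5] 2.02001328673371 pos [0.4941174  0.06997066 0.15678462] gap -0.005938359204723931 17.1
```

move_arm([
  [0, 0, 0.001, 0, 0, 0, 0],
  [0, 0, 0, 0, 0, 0, 0],
  [0, 0, 0, 0, 0, 0, 0],
  [0, 0, 0, 0, 0, 0, 0],
  [0, 0, 0, 0, 0, 0, 0],
  [0, 0, 0, 0, 0, 0, 0],
  [0, 0, 0, 0, 0, 0, 0],
  [0, 0, 0, 0, 0, 0, 0],
])

```text
t: 18.15
eef_pos: [0.4944, 0.07, 0.1558]
eef_rot: [2.882, 0.237, 2.385]
contact_force: [-1.1, -0.2, 2.8]
width: 0.0273
grip_force: 60.9
```

```bash
python3 f.py; python3 - <<'E'
import cv2,numpy as np
i=cv2.imread('pics/wl.png');s=__import__('cell').ctrl.capture('side');cv2.imwrite('pics/c7.png',np.hstack([cv2.resize(i[150:250,230:330],None,fx=4,fy=4),cv2.resize(s[200:300,220:320],None,fx=4,fy=4)]))
E
```

```text
F [-1.04709799 -0.11472942  2.55406293] along n [3.1 2.8 2.6 3.2 2.1] 2.7602578271060927 pos [0.4944148  0.07002438 0.15576177] gap -0.007002508790165319 18.4
```

View pics/c7.png

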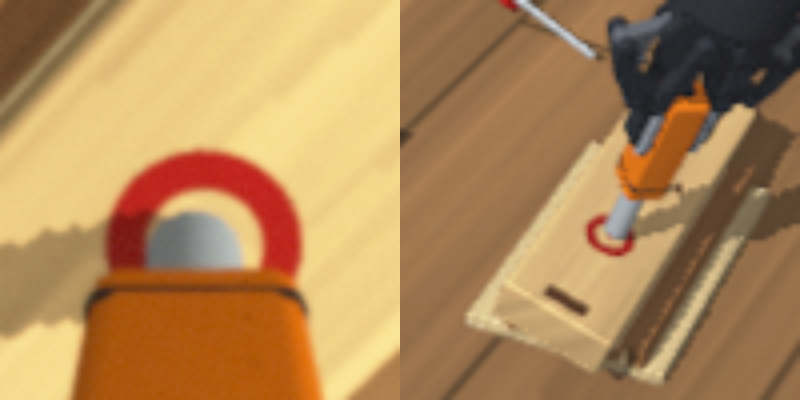

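The probe tip sits inside the ring, about 2 mm from its centre. The force is about 4 N, so the tip is pushed in close to halfway, and it has been steady for over a second. Handing in.

```bash
python3 -c "
from cell import ctrl
print(ctrl.finish_job())"
```

```text
the job is handed in; nothing more can be done
None
```

I've handed the job in: the meter's selector is past its click at the green tick, and the probe is held square on the red ring, tip about 2 mm from centre, pressing at roughly 4 N (about halfway in). The hand-in returned no verdict.

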